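# Drop a batch of wing fittings through the transfer hopper

## Task

Slide the blue shuttle tray fully home under the hopper by its yellow grip, and put every black wing fitting on the bench into the hopper with its gate shut. Then, with the tray still home, pull the red sprung gate grip out to its stop so that the whole batch drops into the tray, let the gate shut again, and slide the tray with the batch back out to its pick-up end stop. Never open the gate without the tray fully home, and leave all other things where they are.

Things in the scene. Friction and masses are not known exactly. Their poses are not given: they have to be found in the camera images.
- hopper: transfer station, bolted down as one unit; place and yaw vary. Origin on the table under the hopper's centre; z up, y along both slides (towards the gate's red grip), x across. Base plate 200 (x) x 520 (y) x 8 mm, from y = -335 to 185 mm. Clear cheeks carry the hopper; two gate rails (x = +-83 mm, z 99 to 113 mm) reach to y = 205 mm. The blue tray runs below the hopper along y
- hopper_mouth (a point): centre of the grey hopper's open mouth, at its rim, z = 185 mm, above the station's origin; axes as the station's. Inside 140 (x) x 110 (y) mm, straight walls, outside 184 (x) x 122 (y) mm; its floor is the steel slide gate, 76 mm below the rim (top at z = 109 mm)
- gate (a joint): sprung steel slide gate, the hopper's floor: 0 m = shut, grows as it is pulled along the station's +y, stop at 0.115 m (floor then wholly open, fittings fall through). Its spring pulls it shut with 3 N when shut, 10 N at the stop, plus 25 N per m/s of damping; let go, it springs shut; nothing latches it
- gate_grip (a point): middle of the upright red grip of the gate: post 24 x 24 mm, free from z = 111 to 157 mm, this point at z = 135 mm; it moves with the gate and, shut, lies 122 mm from the hopper's centre along its +y. 49 mm free between it and the hopper wall
- shuttle (a joint): slide of the blue shuttle tray along the hopper's +y: 0 m = pick-up end stop (tray clear of the hopper, on its -y side), 0.15 m = home end stop (tray centred under the hopper). About 2.5 N of friction, no spring, stays where left. Starts somewhere between
- shuttle_grip (a point): middle of the upright yellow grip of the shuttle tray, at the tray's -y end: post 24 x 24 mm, free from z = 43 to 119 mm, this point at z = 98 mm, 117 mm from the tray's centre; moves with the tray
- shuttle_in (a point): centre of the shuttle tray's inner floor, z = 15 mm; axes as the hopper's; the tray is open at the top, inside 154 x 154 mm, walls 5 mm thick, rim at z = 60 mm; moves with the tray
- fitting0: black carbon wing fitting, a stepped block: base 74 (x) x 38 (y) x 18 mm, with a step 40 (x) x 38 (y) mm in the middle of its top up to 30 mm; brass bushes on the shoulders, white stripe on the step; about 100 g; origin at the centre of its underside, z up. Starts flat on the table at the robot's left; 4 to 6 of the six are present, None if absent; may land any way up after a drop
- fitting1: black carbon wing fitting, a stepped block: base 74 (x) x 38 (y) x 18 mm, with a step 40 (x) x 38 (y) mm in the middle of its top up to 30 mm; brass bushes on the shoulders, white stripe on the step; about 100 g; origin at the centre of its underside, z up. Starts flat on the table at the robot's left; 4 to 6 of the six are present, None if absent; may land any way up after a drop
- fitting2: black carbon wing fitting, a stepped block: base 74 (x) x 38 (y) x 18 mm, with a step 40 (x) x 38 (y) mm in the middle of its top up to 30 mm; brass bushes on the shoulders, white stripe on the step; about 100 g; origin at the centre of its underside, z up. Starts flat on the table at the robot's left; 4 to 6 of the six are present, None if absent; may land any way up after a drop
- fitting3: black carbon wing fitting, a stepped block: base 74 (x) x 38 (y) x 18 mm, with a step 40 (x) x 38 (y) mm in the middle of its top up to 30 mm; brass bushes on the shoulders, white stripe on the step; about 100 g; origin at the centre of its underside, z up. Starts flat on the table at the robot's left; 4 to 6 of the six are present, None if absent; may land any way up after a drop
- fitting4: black carbon wing fitting, a stepped block: base 74 (x) x 38 (y) x 18 mm, with a step 40 (x) x 38 (y) mm in the middle of its top up to 30 mm; brass bushes on the shoulders, white stripe on the step; about 100 g; origin at the centre of its underside, z up. Starts flat on the table at the robot's left; 4 to 6 of the six are present, None if absent; may land any way up after a drop
- fitting5: black carbon wing fitting, a stepped block: base 74 (x) x 38 (y) x 18 mm, with a step 40 (x) x 38 (y) mm in the middle of its top up to 30 mm; brass bushes on the shoulders, white stripe on the step; about 100 g; origin at the centre of its underside, z up. Starts flat on the table at the robot's left; 4 to 6 of the six are present, None if absent; may land any way up after a drop
- sand_block: cork sanding block 90 x 50 x 28 mm, bystander
- scraper: blue-handled scraper lying flat, bystander
- tape: roll of yellow tape, 90 mm across, 24 mm high, bystander
- filler: white jar with red cap, 72 mm across, 90 mm high, bystander
- pot: pink mixing pot, 90 mm across, 85 mm high, bystander
- brush: brush lying flat, bystander
- roller: black rubber roller sleeve standing on end, 44 mm across, 70 mm high, bystander
Mind the look-alikes: they are no part of the job. What is shaped like the fitting3 but turquoise is not meant.

How it is judged:
On the way, in this order (a step that is already met when the one before it is completed fails the run):
1. the shuttle tray is home under the hopper and all the fittings lie in the hopper, gate shut (value of joint shuttle above 0.144 m and value of joint gate below 0.006 m and x of fitting0 in the frame of hopper between -0.07 and 0.07 m and y of fitting0 in the frame of hopper between -0.056 and 0.056 m and z of fitting0 in the frame of hopper between 0.1 and 0.21 m and x of fitting1 in the frame of hopper between -0.07 and 0.07 m and y of fitting1 in the frame of hopper between -0.056 and 0.056 m and z of fitting1 in the frame of hopper between 0.1 and 0.21 m and x of fitting2 in the frame of hopper between -0.07 and 0.07 m and y of fitting2 in the frame of hopper between -0.056 and 0.056 m and z of fitting2 in the frame of hopper between 0.1 and 0.21 m and x of fitting3 in the frame of hopper between -0.07 and 0.07 m and y of fitting3 in the frame of hopper between -0.056 and 0.056 m and z of fitting3 in the frame of hopper between 0.1 and 0.21 m and x of fitting4 in the frame of hopper between -0.07 and 0.07 m and y of fitting4 in the frame of hopper between -0.056 and 0.056 m and z of fitting4 in the frame of hopper between 0.1 and 0.21 m and x of fitting5 in the frame of hopper between -0.07 and 0.07 m and y of fitting5 in the frame of hopper between -0.056 and 0.056 m and z of fitting5 in the frame of hopper between 0.1 and 0.21 m), for 0.2 s.
2. the gate is pulled out to its stop with the tray home (value of joint shuttle above 0.144 m and value of joint gate above 0.108 m), for 0.1 s.
3. the gate is shut again and the whole batch lies in the tray, tray still home (value of joint shuttle above 0.144 m and value of joint gate below 0.006 m and x of fitting0 in the frame of shuttle_in between -0.08 and 0.08 m and y of fitting0 in the frame of shuttle_in between -0.08 and 0.08 m and z of fitting0 in the frame of shuttle_in between -0.008 and 0.08 m and x of fitting1 in the frame of shuttle_in between -0.08 and 0.08 m and y of fitting1 in the frame of shuttle_in between -0.08 and 0.08 m and z of fitting1 in the frame of shuttle_in between -0.008 and 0.08 m and x of fitting2 in the frame of shuttle_in between -0.08 and 0.08 m and y of fitting2 in the frame of shuttle_in between -0.08 and 0.08 m and z of fitting2 in the frame of shuttle_in between -0.008 and 0.08 m and x of fitting3 in the frame of shuttle_in between -0.08 and 0.08 m and y of fitting3 in the frame of shuttle_in between -0.08 and 0.08 m and z of fitting3 in the frame of shuttle_in between -0.008 and 0.08 m and x of fitting4 in the frame of shuttle_in between -0.08 and 0.08 m and y of fitting4 in the frame of shuttle_in between -0.08 and 0.08 m and z of fitting4 in the frame of shuttle_in between -0.008 and 0.08 m and x of fitting5 in the frame of shuttle_in between -0.08 and 0.08 m and y of fitting5 in the frame of shuttle_in between -0.08 and 0.08 m and z of fitting5 in the frame of shuttle_in between -0.008 and 0.08 m), for 0.2 s.
At the end, for the whole second after the job is handed in: the tray is within 6 mm of its pick-up end stop, the gate shut to within 6 mm, and every fitting present lies at rest inside the tray (value of joint each of shuttle, gate below 0.006 m and x of fitting0 in the frame of shuttle_in between -0.08 and 0.08 m and y of fitting0 in the frame of shuttle_in between -0.08 and 0.08 m and z of fitting0 in the frame of shuttle_in between -0.008 and 0.08 m and x of fitting1 in the frame of shuttle_in between -0.08 and 0.08 m and y of fitting1 in the frame of shuttle_in between -0.08 and 0.08 m and z of fitting1 in the frame of shuttle_in between -0.008 and 0.08 m and x of fitting2 in the frame of shuttle_in between -0.08 and 0.08 m and y of fitting2 in the frame of shuttle_in between -0.08 and 0.08 m and z of fitting2 in the frame of shuttle_in between -0.008 and 0.08 m and x of fitting3 in the frame of shuttle_in between -0.08 and 0.08 m and y of fitting3 in the frame of shuttle_in between -0.08 and 0.08 m and z of fitting3 in the frame of shuttle_in between -0.008 and 0.08 m and x of fitting4 in the frame of shuttle_in between -0.08 and 0.08 m and y of fitting4 in the frame of shuttle_in between -0.08 and 0.08 m and z of fitting4 in the frame of shuttle_in between -0.008 and 0.08 m and x of fitting5 in the frame of shuttle_in between -0.08 and 0.08 m and y of fitting5 in the frame of shuttle_in between -0.08 and 0.08 m and z of fitting5 in the frame of shuttle_in between -0.008 and 0.08 m and linear speed of each of fitting0, fitting1, fitting2, fitting3, fitting4, fitting5 below 0.02 m/s); the robot touches nothing.
It fails at once if the gate is open by more than 25 mm while the tray is more than 10 mm short of home (value of joint gate above 0.025 m and value of joint shuttle below 0.14 m).
It fails at once if a bystander is moved by more than 40 mm (distance of any of sand_block, scraper, tape, filler, pot, brush, roller from where it was at the start of the episode above 0.04 m).
Of fitting0, fitting1, fitting2, fitting3, fitting4, fitting5 only 4 to 6 are there at a start; the rules pass over those that are not, and their reading is None.
At some moment in a run one of fitting0, fitting1, fitting2, fitting3, fitting4, fitting5 may be knocked a few centimetres aside while the robot is not near it.
Once in a run the grip may slacken for a moment while it holds something.
It also fails if it takes over 208 s, if anything falls off the work surface, if the arm or the gripper's body presses on something with over 40 N, if the wrist force passes 120 N, or if a joint passes its speed limit or range.

## Robot

A 7-joint arm with a two-finger parallel gripper is mounted at the origin on the work surface. World frame = base frame: x ahead of the robot, y to its left, z up, the work surface at z = 0. Lengths are in m, angles in rad, forces in N, time in s.
With the tool pointing down it reaches from about 0.4 to 0.9 m from the base axis. Payload 5.5 kg.
Tool frame: the origin (TCP) lies at the very end of the fingers, on their centre line; the grasp point (between the pads) lies 19 mm behind it; z points along the fingers, y is the line along which they close (so a half turn about z gives the same grasp; the last joint's range is limited). The gripper opens to 92 mm and grips with 3 to 60 N. Pads are 19 mm wide; open, the fingers measure 130 mm over their backs; the gripper's body (75 mm by 190 mm) begins 47 mm behind the grasp point.
Start: joints at [1.386, 0.501, -0.427, 1.55, 0.221, 1.138, -0.21], TCP at [0.281, -0.586, 0.227] pointing down, gripper open.
Joint ranges: [-2.88, 2.88], [-0.31, 2.03], [-1.54, 1.56], [0.2, 2.42], [-1.41, 4.55], [0.19, 2.02], [-2.57, 2.57]. Speed limits (rad/s): [2.57, 2.57, 3.14, 3.14, 3.14, 3.14, 3.14].

## Interface

Orientations are given as a unit quaternion [x, y, z, w].
In Python, from station import telemetry, imaging, workorder gives the robot as it stands.
- The arm moves only by the tool servo_tool, never from a script. Its argument "increments" is a list of rows, each a list of 5 numbers: the finger opening in mm, from 0 to 91.8, then the shift along the tool's x, y, z in units of 50 mm (1.0 is 50 mm), then the turn about the tool's z in units of 10 degrees (1.0 is 10 degrees). A call has 1 to 10 rows; each row is the pose to reach, as a shift and turn from the pose commanded when the call began, along the tool's axes at that moment; what a row does not reach only later rows make up. A row lasts 1/8 s, in which the tool goes at most 62.5 mm and 10.7 degrees, less where a joint would pass 70% of its speed; a pose out of reach is approached as far as the arm can. A call with a gripper value outside its range is refused whole. The fingers move at their own pace and stop on an object; the grip force is fixed at half the most. Time passes only in rows, so rows that repeat a pose let the fingers close. It gives the time, the measured TCP pose, the force, the opening and the grip force at its end, in the units of the state.
- telemetry.sense(): the state, without advancing time (a new reading comes with each control period).
- imaging.get_image(name): name is "scene" or "top" or "wrist"; returns a dict with "frame" (384x512x3 uint8, red, green, blue), "K" (3x3 intrinsics, pixels), "view" (4x4, takes a point from world to camera coordinates). Camera axes: x right, y down, z forward; pixel columns grow to the right and rows downward; lengths in m; the calibration is good to about 2 mm. A picture is of the moment at which its call begins. There is no depth.
- workorder.job_done(): hands the job in; it is judged then, once.
The state is a dict: "t": time; "joint_positions": joint angles; "joint_vel": joint speeds; "effort": joint torques, N m; "ee_pos": TCP position; "tcp_rot": TCP orientation; "wrist_force": force on the tool from outside, world axes, zero at the start; "moment": the same for the moment, N m; "width": finger opening in m; "gripper_force": force on a finger pad.
Only numpy, scipy, OpenCV 4.12 (cv2) and the standard library are available. Lean on these libraries where they do the work, as an engineer would, in place of code of your own. Each camera call takes 0.05 s, during which the arm holds its last target. There are 200 camera calls.

## Working session

There is one attempt and no reset: what is moved stays moved. The work goes in short steps, Python scripts to look and compute and a tool call to move; the robot and the scene stay as the last step left them, time stands still between calls to the robot, and variables do not carry over. Pictures are saved under pics/ and viewed, at most 14 in all, crops included, and the job is handed in when it is done.

Besides the shell and the picture viewer there is one more tool, called after "Request:" by a JSON object that holds its "op" and its "data". servo_tool: Moves the arm, as the interface text tells. Its arguments: {"type":"object","properties":{"increments":{"type":"array"}},"required":["increments"]}

```bash
mkdir -p pics; ls; cat > h.py <<'E'
import numpy as np, cv2
from station import telemetry, imaging, workorder
def grab(n,f=None):
    d=imaging.get_image(n)
    if f: cv2.imwrite('pics/'+f,d['frame'][:,:,::-1])
    return d
def ray(d,uv,z):
    K,V=np.array(d['K']),np.array(d['view']); R,t=V[:3,:3],V[:3,3]
    c=-R.T@t; r=R.T@np.linalg.inv(K)@np.array([uv[0],uv[1],1.])
    return c+r*(z-c[2])/r[2]
def proj(d,p):
    K,V=np.array(d['K']),np.array(d['view']); q=K@(V[:3,:3]@np.array(p,float)+V[:3,3]); return q[:2]/q[2]
E
python3 - <<'E'
from h import *
import pickle
for n in('scene','top'):
    d=grab(n); pickle.dump(d,open(n+'.pkl','wb'))
    cv2.imwrite(f'pics/{n}0.png',cv2.resize(d['frame'][:,:,::-1],(800,600),interpolation=cv2.INTER_CUBIC))
    V=np.array(d['view']);print(n,-V[:3,:3].T@V[:3,3],V[2,:3],d['K'])
s=telemetry.sense();print(s)
E
```

```text
pics
scene [1.55600567 0.59501802 0.90041538] [-0.72753091 -0.39050319 -0.56409753] [[409.47407528   0.         248.09869645]
 [  0.         409.47407528 193.24037548]
 [  0.           0.           1.        ]]
top [0.48720161 0.03276199 1.40396812] [ 0.03704594  0.01008212 -0.9992627 ] [[481.12063914   0.         254.52458352]
 [  0.         481.12063914 197.83703808]
 [  0.           0.           1.        ]]
{'t': 0.1, 'joint_positions': array([ 1.38620463,  0.50173698, -0.42677758,  1.55131298,  0.22083393,
        1.1383037 , -0.21030642]), 'joint_vel': array([-0.00026037, -0.00270386, -0.00052882, -0.00278858,  0.00039194,
       -0.00138039, -0.00040658]), 'effort': array([-1.07011845e-02, -5.67865276e+01, -5.83824590e+00, -2.79911935e+01,
       -6.89893076e-02,  2.40938558e-02,  5.47443290e-05]), 'ee_pos': array([ 0.28110652, -0.5853924 ,  0.22580368]), 'tcp_rot': array([ 9.75036898e-01,  2.22041258e-01, -1.81747255e-04, -8.33255722e-04]), 'wrist_force': array([-0.91472669,  0.010377  ,  0.44447722]), 'moment': array([ 0.00026523, -0.04102039, -0.00929099]), 'gripper_force': 0.0, 'width': 0.09147863521770687}
```

View pics/scene0.png

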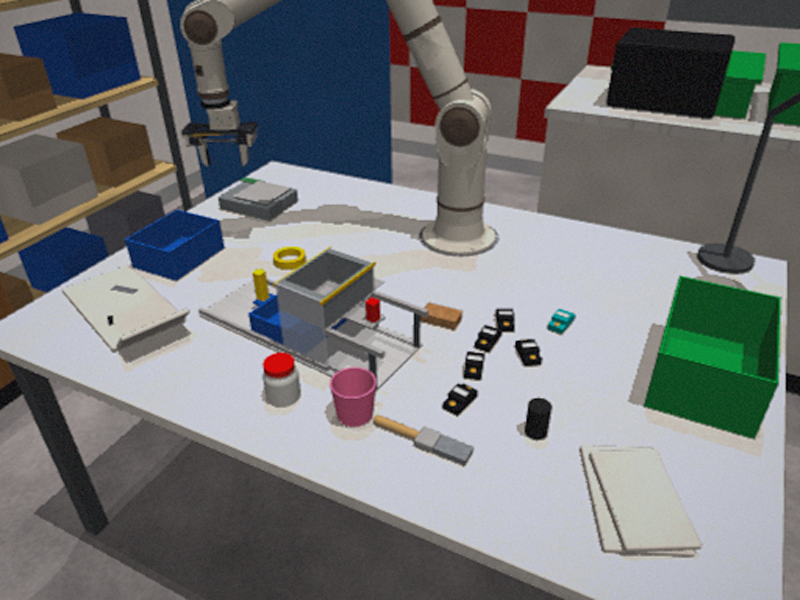

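View pics/top0.png

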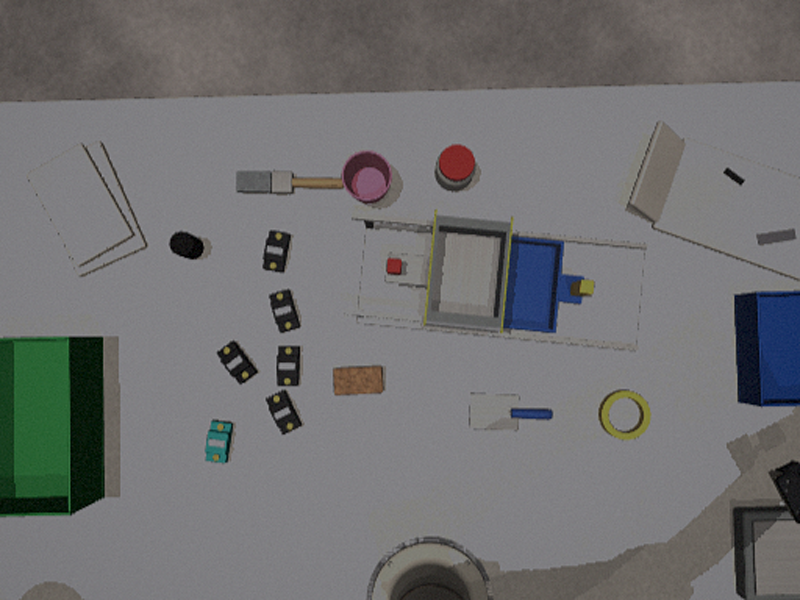

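The pictures show five black fittings at (277,251), (284,311), (288,366), (237,362) and (284,412) in the 800x600 top view. The turquoise decoy is at (219,441) and the black roller at (186,245). The hopper is at about (470,268), the red gate grip at (394,266) and the yellow shuttle grip at (586,287). Other black things are the scene's pen mark and the equipment off the bench.

```bash
python3 - <<'E'
from h import *
import pickle
d=pickle.load(open('top.pkl','rb'));f=d['frame'][:,:,::-1]
a=cv2.resize(f[130:240,220:420],None,fx=4,fy=4,interpolation=cv2.INTER_CUBIC)
cv2.imwrite('pics/station_crop.png',cv2.convertScaleAbs(a,alpha=1.6))
b=cv2.resize(f[135:300,110:250],None,fx=3.6,fy=3.6,interpolation=cv2.INTER_CUBIC)
cv2.imwrite('pics/fit_crop.png',cv2.convertScaleAbs(b,alpha=1.6))
g=f.max(axis=2).astype(np.uint8); m=(cv2.GaussianBlur(g,(3,3),0)<85).astype(np.uint8)
m=cv2.morphologyEx(m,cv2.MORPH_CLOSE,np.ones((5,5),np.uint8))
n,l,st,ce=cv2.connectedComponentsWithStats(m)
for i in range(1,n):
    if 120<st[i,4]<900 and ce[i][0]<260:
        c=cv2.findContours((l==i).astype(np.uint8),0,2)[0][0];r=cv2.minAreaRect(c)
        p=ray(d,r[0],0.02); e=cv2.boxPoints(r); w=[ray(d,q,0.02)[:2] for q in e]
        s=[w[1]-w[0],w[2]-w[1]]; k=max(s,key=np.linalg.norm)
        print(np.round(ce[i],1),np.round(r[0],1),p.round(4)[:2],'len',[round(np.linalg.norm(x),3) for x in s],'yaw',round(np.degrees(np.arctan2(k[1],k[0])),1))
E
```

```text
[15.3 41.9] [15.5 40.7] [1.0159 0.736 ] len [np.float64(0.054), np.float64(0.043)] yaw -36.5
[232.5 106.6] [233.4 108.7] [0.7986 0.102 ] len [np.float64(0.083), np.float64(0.062)] yaw -76.1
[119.2 156.7] [119.3 156.6] [0.6674 0.4355] len [np.float64(0.045), np.float64(0.066)] yaw -109.8
[176.5 160.6] [176.4 160.5] [0.652  0.2702] len [np.float64(0.073), np.float64(0.044)] yaw -11.3
[181.7 198.6] [181.6 198.7] [0.5409 0.2569] len [np.float64(0.043), np.float64(0.074)] yaw -165.1
[151.5 231.7] [151.3 231.8] [0.4479 0.346 ] len [np.float64(0.045), np.float64(0.075)] yaw -144.1
[182.5 249.5] [180.7 249. ] [0.3965 0.2621] len [np.float64(0.063), np.float64(0.16)] yaw -179.8
```

View pics/station_crop.png

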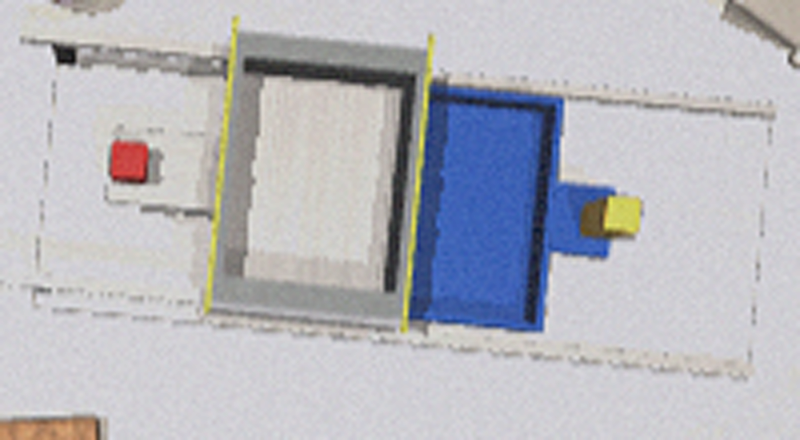

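View pics/fit_crop.png

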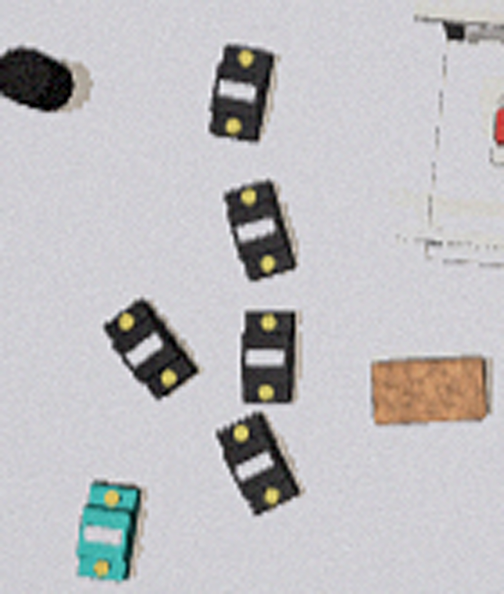

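The crops show the five fittings with clear brass bush pairs, the hopper rim strips, the red grip at (129,162) and the yellow grip at (622,217). The turquoise one is excluded. Next I compute world poses.

```bash
python3 - <<'E'
from h import *
import pickle
d=pickle.load(open('top.pkl','rb'));s=pickle.load(open('scene.pkl','rb'))
S=lambda u,v,z:ray(d,(220+u/4-.375,130+v/4-.375),z)[:2]
c=[S(*q,.185) for q in((236,17),(208,313),(432,37),(405,331))]
C=np.mean(c,0);print('hopper',C,[np.round(x,4) for x in c])
x=(c[0]-c[1]+c[2]-c[3]);print('yaw x axis',np.degrees(np.arctan2(x[1],x[0])))
g=S(129,162,.157);y=S(622,217,.119);print('gate',g,np.linalg.norm(g-C),'yel',y,np.linalg.norm(y-C))
v=g-y;print('y axis dir',np.degrees(np.arctan2(v[1],v[0]))-90)
for a,b in(((246,58),(233,126)),((249,196),(267,264)),((267,322),(265,392)),((126,321),(168,377)),((241,432),(272,495))):
    P=[ray(d,(110+q[0]/3.6-.36,135+q[1]/3.6-.36),.018)[:2] for q in(a,b)]
    w=P[0]-P[1];print('fit',np.mean(P,0).round(4),'yaw',np.degrees(np.arctan2(w[1],w[0])).round(1),np.linalg.norm(w).round(4))
for p in((*g,.157),(*y,.119),(*C,.185)): print('scene px800',proj(s,p)*800/512)
st=telemetry.sense();from scipy.spatial.transform import Rotation as R
print(R.from_quat(st['tcp_rot']).as_matrix().round(3))
E
```

```text
hopper [ 0.59233453 -0.07097184] [array([ 0.6939, -0.0201]), array([0.5059, 0.0024]), array([ 0.6779, -0.1443]), array([ 0.4916, -0.1218])]
yaw x axis -6.849284077164563
gate [0.60565849 0.05053568] 0.12223585020098202 yel [ 0.56441905 -0.27687091] 0.20778282555265587
y axis dir -7.179049498376429
fit [0.6531 0.2711] yaw -11.8 0.0558
fit [0.5417 0.2582] yaw 13.8 0.0565
fit [0.4399 0.2536] yaw -2.7 0.0559
fit [0.4485 0.3489] yaw 35.9 0.0562
fit [0.3552 0.2627] yaw 25.3 0.056
scene px800 [372.96845097 300.47632334]
scene px800 [259.44194276 270.88202989]
scene px800 [325.48335992 272.5350507 ]
[[ 0.901  0.433 -0.001]
 [ 0.433 -0.901  0.002]
 [ 0.    -0.002 -1.   ]]
```

```bash
cat >> h.py <<'E'
from scipy.spatial.transform import Rotation as Rot
C=np.array([.592,-.071]); YAW=np.radians(-7.0)
XA=np.array([np.cos(YAW),np.sin(YAW)]); YA=np.array([-np.sin(YAW),np.cos(YAW)])
def stn(x,y): return C+x*XA+y*YA
def rows(*W):
    "W: (x,y,z,theta_deg) world targets -> tool shifts (50 mm) and turn (10 deg)"
    s=telemetry.sense(); R=Rot.from_quat(s['tcp_rot']).as_matrix(); th=np.degrees(np.arctan2(R[1,0],R[0,0]))
    print('t',round(s['t'],2),'pos',s['ee_pos'].round(4),'th',th.round(1),'w',round(s['width'],4),'gf',round(s['gripper_force'],1),'F',s['wrist_force'].round(1),'j',s['joint_positions'].round(2))
    for w in W:
        dp=R.T@(np.array(w[:3])-s['ee_pos'])/.05; dt=-((w[3]-th+180)%360-180)/10
        print('  ',dp.round(2),dt.round(2), 'rows>=',int(np.ceil(max(np.linalg.norm(dp)*.8,abs(dt)/1.07))))
E
python3 -c "
from h import *
p=stn(0,-.208)
rows((*p,.2,83),(*p,.085,83))"
```

```text
t 0.1 pos [ 0.2811 -0.5854  0.2258] th 25.7 w 0.0915 gf 0.0 F [-0.9  0.   0.4] j [ 1.39  0.5  -0.43  1.55  0.22  1.14 -0.21]
   [ 7.81 -3.08  0.52] -5.73 rows>= 7
   [ 7.81 -3.07  2.82] -5.73 rows>= 8
```

Request:
{"op": "servo_tool", "data": {"increments": [[60,1.1,-0.4,0.1,-0.8],[60,2.2,-0.9,0.2,-1.7],[60,3.3,-1.3,0.3,-2.5],[60,4.4,-1.7,0.3,-3.3],[60,5.5,-2.2,0.4,-4.1],[60,6.6,-2.6,0.5,-4.9],[60,7.81,-3.08,0.52,-5.73],[60,7.81,-3.08,0.52,-5.73],[60,7.81,-3.08,0.52,-5.73],[60,7.81,-3.08,0.52,-5.73]]}}

```text
t: 1.35
ee_pos: [0.5655, -0.2801, 0.2003]
tcp_rot: [0.75, 0.661, -0.001, -0.0]
wrist_force: [0.0, -0.0, -0.7]
width: 0.0598
gripper_force: 0.0
```

```bash
python3 -c "
from h import *
p=stn(0,-.208)
rows((*p,.2,83),(*p,.085,83))"
```

```text
t 1.35 pos [ 0.5655 -0.2801  0.2003] th 82.8 w 0.0598 gf 0.0 F [ 0.  -0.  -0.7] j [ 0.93  0.56 -0.71  1.62  0.4   1.12 -0.02]
   [0.06 0.02 0.01] -0.02 rows>= 1
   [0.06 0.02 2.31] -0.02 rows>= 2
```

Request:
{"op": "servo_tool", "data": {"increments": [[60,0.06,0.02,1.0,0],[60,0.06,0.02,1.8,0],[60,0.06,0.02,2.3,0],[60,0.06,0.02,2.3,0],[15,0.06,0.02,2.3,0],[15,0.06,0.02,2.3,0],[15,0.06,0.02,2.3,0],[15,0.06,0.02,2.3,0],[15,0.06,0.02,2.3,0]]}}

```text
t: 2.48
ee_pos: [0.5647, -0.2752, 0.0859]
tcp_rot: [0.749, 0.662, -0.003, -0.002]
wrist_force: [-11.6, 1.7, 8.6]
width: 0.024
gripper_force: 30.0
```

```bash
python3 -c "
from h import *
p=stn(0,-.117)
rows((*p,.085,83))"
```

```text
t 2.48 pos [ 0.5647 -0.2752  0.0859] th 82.9 w 0.024 gf 30.0 F [-11.6   1.7   8.6] j [ 0.87  0.69 -0.64  1.7   0.5   0.93 -0.1 ]
   [1.78 0.04 0.02] -0.01 rows>= 2
```

Request:
{"op": "servo_tool", "data": {"increments": [[15,0.3,-0.04,0.0,0],[15,0.6,-0.04,0.0,0],[15,0.9,-0.04,0.0,0],[15,1.2,-0.04,0.0,0],[15,1.5,-0.04,0.0,0],[15,1.75,-0.04,0.0,0],[15,1.85,-0.04,0.0,0],[15,1.92,-0.04,0,0],[15,1.92,-0.04,0,0]]}}

```text
t: 3.6
ee_pos: [0.576, -0.1839, 0.0859]
tcp_rot: [0.75, 0.661, -0.003, 0.001]
wrist_force: [-6.9, -8.3, 3.9]
width: 0.0239
gripper_force: 30.0
```

```bash
python3 -c "
from h import *
p=stn(0,-.117)
rows((*p,.085,83))"
```

```text
t 3.6 pos [ 0.576  -0.1839  0.0859] th 82.8 w 0.0239 gf 30.0 F [-6.9 -8.3  3.9] j [ 0.74  0.65 -0.65  1.77  0.5   0.9  -0.26]
   [-0.06  0.04  0.02] -0.02 rows>= 1
```

Request:
{"op": "servo_tool", "data": {"increments": [[15,0.1,-0.05,0,0],[15,0.15,-0.05,0,0],[15,0.15,-0.05,0,0]]}}

```text
t: 3.98
ee_pos: [0.576, -0.1837, 0.086]
tcp_rot: [0.752, 0.659, -0.004, 0.005]
wrist_force: [1.4, -22.4, -3.1]
width: 0.0235
gripper_force: 30.0
```

Request:
{"op": "servo_tool", "data": {"increments": [[15,-0.1,0.02,0,0],[60,-0.1,0.02,0,0],[60,-0.1,0.02,0,0],[60,-0.1,0.02,0,0],[60,-0.1,0.02,-1.0,0],[60,-0.1,0.02,-2.0,0],[60,-0.1,0.02,-3.0,0],[60,-0.1,0.02,-3.0,0]]}}

```text
t: 4.97
ee_pos: [0.58, -0.1762, 0.2405]
tcp_rot: [0.749, 0.663, 0.002, 0.004]
wrist_force: [-0.9, 0.2, -0.4]
width: 0.06
gripper_force: 0.0
```

```bash
sed -i 's/C=np.array.*;/C=np.array([.591,-.070]);/' h.py; python3 -c "
from h import *
rows((.6531,.2711,.22,-11.8),(.6531,.2711,.10,-11.8))"
```

```text
t 4.97 pos [ 0.58   -0.1762  0.2405] th 83.0 w 0.06 gf 0.0 F [-0.9  0.2 -0.4] j [ 0.82  0.47 -0.76  1.65  0.35  1.15 -0.16]
   [9.06 0.36 0.4 ] 9.48 rows>= 9
   [9.06 0.34 2.8 ] 9.48 rows>= 9
```

Request:
{"op": "servo_tool", "data": {"increments": [[60,1.0,0,0,1.0],[60,2.0,0,0,2.0],[60,3.1,0.1,0.1,3.0],[60,4.2,0.1,0.1,4.0],[60,5.3,0.2,0.2,5.0],[60,6.4,0.2,0.2,6.0],[60,7.5,0.3,0.3,7.0],[60,8.5,0.34,0.4,8.0],[60,9.06,0.36,0.4,9.0],[60,9.06,0.36,0.4,9.48]]}}

```text
t: 6.22
ee_pos: [0.6478, 0.2756, 0.2138]
tcp_rot: [0.995, -0.102, -0.001, -0.001]
wrist_force: [-0.5, -0.3, 0.1]
width: 0.0596
gripper_force: 0.0
```

```bash
python3 - <<'E'
from h import *
d=grab('top')
cv2.imwrite('pics/top1.png',cv2.convertScaleAbs(cv2.resize(d['frame'][:,:,::-1],(800,600),interpolation=cv2.INTER_CUBIC),alpha=1.4))
rows((.6531,.2711,.006,-11.8))
E
```

```text
t 6.28 pos [0.6484 0.2734 0.2139] th -11.9 w 0.0599 gf 0.0 F [-1.7 -0.7 -0.8] j [-0.15  0.61 -0.45  1.41  0.27  1.18 -2.4 ]
   [0.11 0.02 4.16] -0.01 rows>= 4
```

View pics/top1.png

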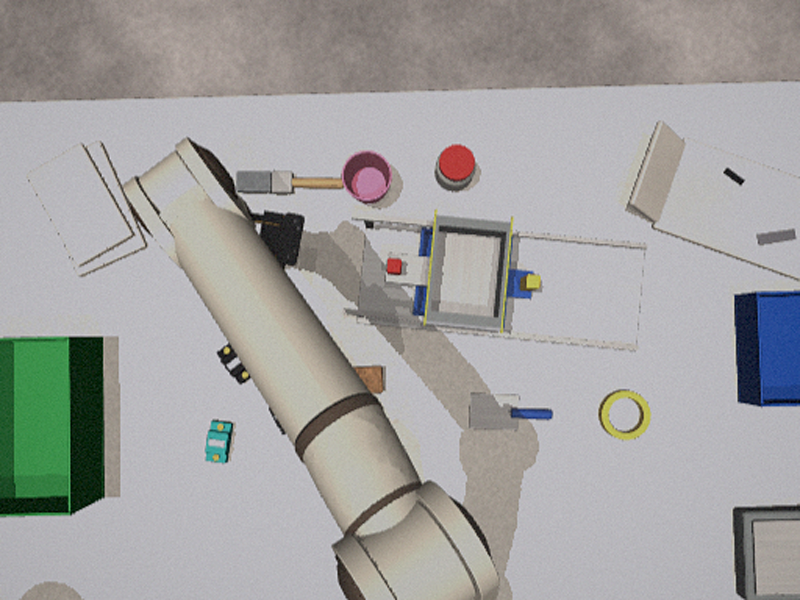

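The tray is home: the yellow grip is at (533,282), tight to the hopper. Joint 7 is near its limit, so I descend in part and check.

Request:
{"op": "servo_tool", "data": {"increments": [[60,0.08,0.02,1.0,0],[60,0.08,0.02,2.0,0],[60,0.08,0.02,2.8,0],[60,0.08,0.02,2.8,0]]}}

```text
t: 6.78
ee_pos: [0.6501, 0.2666, 0.0707]
tcp_rot: [0.995, -0.103, -0.004, 0.002]
wrist_force: [-0.3, -0.5, 0.4]
width: 0.0601
gripper_force: 0.0
```

```bash
python3 - <<'E'
from h import *
rows((.6531,.2711,.006,-11.8))
d=grab('wrist','w1.png')
for s in(28,-28):
  a=np.radians(-11.8);print(proj(d,(.6531+s/1e3*np.cos(a),.2711+s/1e3*np.sin(a),.018)))
E
```

```text
t 6.78 pos [0.6501 0.2666 0.0707] th -11.8 w 0.0601 gf 0.0 F [-0.3 -0.5  0.4] j [-0.16  0.76 -0.4   1.5   0.34  0.96 -2.44]
   [ 0.05 -0.11  1.29] 0.0 rows>= 2
[247.63083824 169.96340544]
[248.05622916 241.22139243]
```

View pics/w1.png

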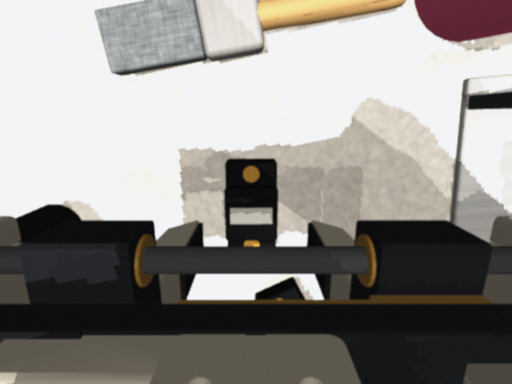

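The wrist picture shows the fitting's bushes at (251,174) and (251,243). That agrees with the estimate to about 2 mm, so I grasp.

Request:
{"op": "servo_tool", "data": {"increments": [[60,0.03,-0.06,0.7,0],[60,0.03,-0.07,1.28,0],[60,0.03,-0.07,1.28,0],[60,0.03,-0.07,1.28,0],[25,0.03,-0.07,1.28,0],[25,0.03,-0.07,1.28,0],[25,0.03,-0.07,1.28,0],[25,0.03,-0.07,1.28,0]]}}

```text
t: 7.82
ee_pos: [0.6566, 0.2716, 0.0127]
tcp_rot: [0.995, -0.103, 0.001, 0.0]
wrist_force: [-1.0, -1.5, 5.6]
width: 0.0379
gripper_force: 30.0
```

```bash
python3 - <<'E'
from h import *
rows((.652,.270,.22,-11.8),(*stn(.026,0),.23,83))
E
```

```text
t 7.83 pos [0.6566 0.2716 0.0127] th -11.9 w 0.0379 gf 30.0 F [-1.  -1.5  5.6] j [-0.19  0.84 -0.37  1.5   0.37  0.87 -2.46]
   [-0.08  0.05 -4.15] -0.01 rows>= 4
   [ 0.64  6.91 -4.35] -9.49 rows>= 9
```

Request:
{"op": "servo_tool", "data": {"increments": [[25,0,0,-1.0,0],[25,0,0,-2.0,-0.5],[25,0,0,-3.0,-1.5],[25,0,0.3,-4.0,-2.5],[25,0.1,1.3,-4.35,-3.5],[25,0.2,2.4,-4.35,-4.5],[25,0.3,3.5,-4.35,-5.5],[25,0.4,4.6,-4.35,-6.5],[25,0.5,5.7,-4.35,-7.5],[25,0.64,6.7,-4.35,-8.5]]}}

```text
t: 9.07
ee_pos: [0.6178, -0.0649, 0.2289]
tcp_rot: [0.801, 0.598, -0.0, -0.0]
wrist_force: [0.1, 0.5, -1.3]
width: 0.0381
gripper_force: 30.0
```

```bash
python3 - <<'E'
from h import *
rows((*stn(.026,0),.23,83),(*stn(.026,0),.145,83))
E
```

```text
t 9.07 pos [ 0.6178 -0.0649  0.2289] th 73.5 w 0.0381 gf 30.0 F [ 0.1  0.5 -1.3] j [ 0.61  0.52 -0.77  1.62  0.39  1.16 -0.53]
   [-0.17  0.03 -0.02] -0.95 rows>= 1
   [-0.16  0.03  1.68] -0.95 rows>= 2
```

Request:
{"op": "servo_tool", "data": {"increments": [[25,-0.16,-0.05,0,-0.95],[25,-0.16,-0.05,0,-0.95],[25,-0.16,-0.05,0,-0.95],[25,-0.16,-0.05,0.9,-0.95],[25,-0.16,-0.05,1.6,-0.95],[25,-0.16,-0.05,1.6,-0.95],[48,-0.16,-0.05,1.6,-0.95],[48,-0.16,-0.05,1.6,-0.95],[48,-0.16,-0.05,0.6,-0.95],[48,-0.16,-0.05,-0.1,-0.95]]}}

```text
t: 10.32
ee_pos: [0.6151, -0.0692, 0.2377]
tcp_rot: [0.751, 0.66, 0.001, 0.001]
wrist_force: [0.5, 0.3, 0.1]
width: 0.048
gripper_force: 0.0
```

```bash
python3 - <<'E'
from h import *
rows((.5417,.2582,.22,193.8),(.5417,.2582,.1,193.8))
E
```

```text
t 10.32 pos [ 0.6151 -0.0692  0.2377] th 82.7 w 0.048 gf 0.0 F [0.5 0.3 0.1] j [ 0.65  0.52 -0.81  1.62  0.4   1.18 -0.38]
   [ 6.31 -2.29  0.35] -11.11 rows>= 11
   [ 6.31 -2.3   2.75] -11.11 rows>= 11
```

Request:
{"op": "servo_tool", "data": {"increments": [[60,0.6,-0.2,0,0.9],[60,1.6,-0.6,0,1.9],[60,2.6,-0.9,0,2.9],[60,3.6,-1.3,0.1,3.9],[60,4.6,-1.7,0.3,4.9],[60,5.6,-2.0,0.3,5.9],[60,6.31,-2.29,0.35,6.89],[60,6.31,-2.29,1.3,6.89],[60,6.31,-2.29,2.3,6.89],[60,6.31,-2.29,2.7,6.89]]}}

```text
t: 11.58
ee_pos: [0.5397, 0.2575, 0.0979]
tcp_rot: [0.993, 0.12, -0.001, 0.0]
wrist_force: [0.4, -0.1, 0.3]
width: 0.06
gripper_force: 0.0
```

```bash
python3 - <<'E'
from h import *
d=grab('wrist','w2.png')
rows((.5417,.2582,.006,13.8))
for s in(28,-28):
  a=np.radians(13.8);print(proj(d,(.5417+s/1e3*np.cos(a),.2582+s/1e3*np.sin(a),.018)))
f=d['frame'].astype(int); m=((f[:,:,0]>120)&(f[:,:,2]<70)&(f[:,:,0]-f[:,:,2]>90)).astype(np.uint8)
n,l,st,ce=cv2.connectedComponentsWithStats(m)
print([(ce[i].round(1),st[i,4]) for i in range(1,n) if 40<st[i,4]<1000])
E
```

```text
t 11.62 pos [0.5391 0.2571 0.0963] th 13.8 w 0.0603 gf 0.0 F [-0.9 -0.2 -1. ] j [-0.07  0.6  -0.56  1.78  0.4   0.88 -2.14]
   [ 0.06 -0.01  1.81] -0.0 rows>= 2
[254.72211167 164.45143773]
[254.77431959 228.71135876]
[(array([254.9, 169.7]), np.int32(90)), (array([256.9, 233. ]), np.int32(131))]
```

Request:
{"op": "servo_tool", "data": {"increments": [[60,0.02,-0.01,0.9,0],[60,0.02,-0.01,1.6,0],[60,0.02,-0.01,1.8,0],[60,0.02,-0.01,1.8,0],[25,0.02,-0.01,1.8,0],[25,0.02,-0.01,1.8,0],[25,0.02,-0.01,1.8,0],[25,0.02,-0.01,1.0,0],[25,0.02,-0.01,0,0],[25,0.02,-0.01,-1.0,0]]}}

```text
t: 12.88
ee_pos: [0.5411, 0.2585, 0.1506]
tcp_rot: [0.993, 0.12, -0.0, 0.0]
wrist_force: [0.5, -0.3, -1.4]
width: 0.038
gripper_force: 30.0
```

```bash
python3 - <<'E'
from h import *
rows((*stn(-.022,0),.23,83),(*stn(-.022,0),.155,83))
E
```

```text
t 12.88 pos [0.5411 0.2585 0.1506] th 13.8 w 0.038 gf 30.0 F [ 0.5 -0.3 -1.4] j [-0.04  0.53 -0.6   1.74  0.35  0.97 -2.11]
   [-1.01  6.46 -1.59] -6.92 rows>= 7
   [-1.01  6.46 -0.09] -6.92 rows>= 7
```

Request:
{"op": "servo_tool", "data": {"increments": [[25,-0.1,0.6,-1.0,-1.0],[25,-0.3,1.5,-1.59,-2.0],[25,-0.5,2.6,-1.59,-3.0],[25,-0.6,3.7,-1.59,-4.0],[25,-0.8,4.8,-1.59,-5.0],[25,-0.9,5.8,-1.59,-6.0],[25,-1.01,6.46,-1.59,-6.92],[25,-1.01,6.46,-1.59,-6.92],[25,-1.01,6.46,-1.59,-6.92],[25,-1.01,6.46,-1.2,-6.92]]}}

```text
t: 14.12
ee_pos: [0.5705, -0.0653, 0.2101]
tcp_rot: [0.749, 0.663, 0.001, 0.001]
wrist_force: [-0.5, 0.4, -1.6]
width: 0.0379
gripper_force: 30.0
```

```bash
python3 - <<'E'
from h import *
rows((*stn(-.022,0),.23,83),(*stn(-.022,0),.155,83))
E
```

```text
t 14.12 pos [ 0.5705 -0.0653  0.2101] th 83.0 w 0.0379 gf 30.0 F [-0.5  0.4 -1.6] j [ 0.7   0.47 -0.82  1.76  0.39  1.08 -0.38]
   [-0.04 -0.02 -0.4 ] 0.0 rows>= 1
   [-0.04 -0.03  1.1 ] 0.0 rows>= 1
```

Request:
{"op": "servo_tool", "data": {"increments": [[25,-0.04,-0.02,0.7,0],[25,-0.04,-0.02,1.08,0],[25,-0.04,-0.02,1.08,0],[48,-0.04,-0.02,1.08,0],[48,-0.04,-0.02,1.08,0],[48,-0.04,-0.02,0.3,0],[48,-0.04,-0.02,-0.5,0]]}}

```text
t: 15.0
ee_pos: [0.5682, -0.0689, 0.2358]
tcp_rot: [0.749, 0.662, 0.0, 0.0]
wrist_force: [1.3, -0.9, 0.0]
width: 0.0478
gripper_force: 0.0
```

```bash
python3 - <<'E'
from h import *
rows((.4485,.3489,.22,35.9),(.4485,.3489,.1,35.9))
E
```

```text
t 15.0 pos [ 0.5682 -0.0689  0.2358] th 83.0 w 0.0478 gf 0.0 F [ 1.3 -0.9  0. ] j [ 0.72  0.44 -0.84  1.73  0.36  1.13 -0.35]
   [ 8.   -3.4   0.32] 4.71 rows>= 7
   [ 8.   -3.4   2.72] 4.71 rows>= 8
```

Request:
{"op": "servo_tool", "data": {"increments": [[60,1.0,-0.4,0,0.5],[60,2.1,-0.9,0,1.1],[60,3.2,-1.4,0.1,1.8],[60,4.3,-1.8,0.2,2.5],[60,5.4,-2.3,0.3,3.2],[60,6.5,-2.8,0.3,3.9],[60,7.5,-3.2,0.32,4.5],[60,8.0,-3.4,1.0,4.71],[60,8.0,-3.4,2.0,4.71],[60,8.0,-3.4,2.6,4.71]]}}

```text
t: 16.25
ee_pos: [0.4478, 0.3492, 0.1031]
tcp_rot: [0.951, 0.308, -0.0, 0.0]
wrist_force: [-0.3, -0.2, 0.2]
width: 0.06
gripper_force: 0.0
```

```bash
cat >> h.py <<'E'
def bush(p,yaw,save=None):
    "wrist view: predicted bush pixels and brass blobs seen"
    d=grab('wrist',save); a=np.radians(yaw)
    print('pred',[proj(d,(p[0]+s*np.cos(a),p[1]+s*np.sin(a),.018)).round(1) for s in(.028,-.028)])
    f=d['frame'].astype(int); m=((f[:,:,0]>120)&(f[:,:,2]<70)&(f[:,:,0]-f[:,:,2]>90)).astype(np.uint8)
    n,l,st,ce=cv2.connectedComponentsWithStats(m)
    for i in range(1,n):
        if 25<st[i,4]<1000: print('brass',ce[i].round(1),st[i,4],ray(d,ce[i],.018)[:2].round(4))
E
python3 - <<'E'
from h import *
bush((.4485,.3489),35.9)
rows((.4485,.3489,.006,35.9))
E
```

```text
pred [array([255.8, 165.7]), array([255.7, 228.6])]
brass [256.1 172.2] 41 [0.4669 0.3619]
brass [255.9 233.6] 124 [0.422  0.3296]
brass [372. 261.] 124 [0.4625 0.2283]
brass [314.3 290.1] 102 [0.4083 0.252 ]
t 16.3 pos [0.4463 0.3473 0.0998] th 35.9 w 0.0602 gf 0.0 F [-0.5 -0.6 -1.3] j [-0.18  0.58 -0.69  1.86  0.47  0.88 -2.04]
   [ 0.06 -0.    1.88] -0.0 rows>= 2
```

Request:
{"op": "servo_tool", "data": {"increments": [[60,0.03,0,0.9,0],[60,0.03,0,1.65,0],[60,0.03,0,1.87,0],[60,0.03,0,1.87,0],[25,0.03,0,1.87,0],[25,0.03,0,1.87,0],[25,0.03,0,1.87,0],[25,0.03,0,1.0,0],[25,0.03,0,0,0],[25,0.03,0,-1.0,0]]}}

```text
t: 17.55
ee_pos: [0.4492, 0.3495, 0.1556]
tcp_rot: [0.951, 0.308, -0.0, 0.0]
wrist_force: [1.7, -0.4, -1.2]
width: 0.0376
gripper_force: 30.0
```

```bash
python3 - <<'E'
from h import *
rows((*stn(0.022,0),.24,83),(*stn(0.022,0),.185,83))
E
```

```text
t 17.55 pos [0.4492 0.3495 0.1556] th 35.9 w 0.0376 gf 30.0 F [ 1.7 -0.4 -1.2] j [-0.14  0.51 -0.74  1.81  0.41  0.97 -1.99]
   [-2.3   8.76 -1.69] -4.71 rows>= 8
   [-2.3   8.76 -0.59] -4.71 rows>= 8
```

Request:
{"op": "servo_tool", "data": {"increments": [[25,-0.2,0.7,-1.0,-0.5],[25,-0.5,1.8,-1.69,-1.0],[25,-0.8,2.9,-1.69,-1.5],[25,-1.1,4.0,-1.69,-2.1],[25,-1.4,5.1,-1.69,-2.7],[25,-1.6,6.2,-1.69,-3.3],[25,-1.9,7.3,-1.69,-3.9],[25,-2.1,8.2,-1.69,-4.5],[25,-2.3,8.76,-1.69,-4.71],[25,-2.3,8.76,-1.69,-4.71]]}}

```text
t: 18.8
ee_pos: [0.6129, -0.0767, 0.238]
tcp_rot: [0.751, 0.66, -0.001, -0.0]
wrist_force: [-0.8, 0.8, -0.3]
width: 0.038
gripper_force: 30.0
```

```bash
python3 - <<'E'
from h import *
rows((*stn(0.022,0),.24,83),(*stn(0.022,0),.185,83))
d=grab('wrist');e=grab('top')
a=np.hstack([d['frame'],np.zeros((384,6,3),np.uint8),e['frame'][100:300,100:388].repeat(1,0) if 0 else cv2.resize(e['frame'][110:290,110:250],(298,384))])[:,:,::-1]
cv2.imwrite('pics/w3.png',cv2.resize(a,(800,376)))
E
```

```text
t 18.8 pos [ 0.6129 -0.0767  0.238 ] th 82.6 w 0.038 gf 30.0 F [-0.8  0.8 -0.3] j [ 0.68  0.53 -0.84  1.61  0.42  1.19 -0.38]
   [ 0.08 -0.01 -0.04] -0.04 rows>= 1
   [ 0.08 -0.01  1.06] -0.04 rows>= 1
```

View pics/w3.png

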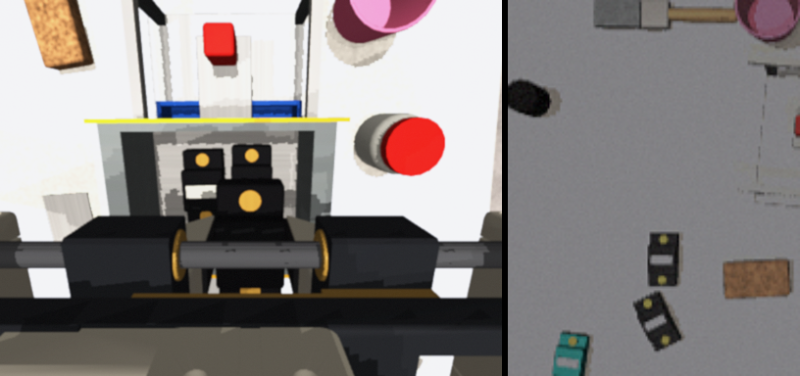

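Two fittings lie flat side by side in the hopper. The remaining two are in place at right (663,260) and (656,321). I stack the third.

Request:
{"op": "servo_tool", "data": {"increments": [[25,0.05,-0.01,0,0],[25,0.05,-0.01,0.8,0],[25,0.05,-0.01,1.55,0],[25,0.05,-0.01,1.65,0],[25,0.05,-0.01,1.65,0],[48,0.05,-0.01,1.65,0],[48,0.05,-0.01,1.65,0],[48,0.05,-0.01,1.0,0],[48,0.05,-0.01,0,0]]}}

```text
t: 20.02
ee_pos: [0.6118, -0.0703, 0.239]
tcp_rot: [0.749, 0.662, -0.001, -0.001]
wrist_force: [0.6, -0.9, -0.4]
width: 0.0481
gripper_force: 0.0
```

```bash
python3 - <<'E'
from h import *
rows((.4399,.2536,.22,-2.7),(.4399,.2536,.22,177.3),(.4399,.2536,.1,-2.7))
E
```

```text
t 20.02 pos [ 0.6118 -0.0703  0.239 ] th 83.0 w 0.0481 gf 0.0 F [ 0.6 -0.9 -0.4] j [ 0.68  0.53 -0.85  1.62  0.42  1.19 -0.38]
   [ 6.01 -4.21  0.39] 8.57 rows>= 9
   [ 6.01 -4.21  0.39] -9.43 rows>= 9
   [ 6.01 -4.2   2.79] 8.57 rows>= 9
```

Request:
{"op": "servo_tool", "data": {"increments": [[60,0.6,-0.4,0,-0.9],[60,1.3,-0.9,0,-1.9],[60,2.0,-1.4,0,-2.9],[60,2.7,-1.9,0.1,-3.9],[60,3.4,-2.4,0.2,-4.9],[60,4.1,-2.9,0.3,-5.9],[60,4.8,-3.4,0.3,-6.9],[60,5.4,-3.8,0.39,-7.9],[60,6.01,-4.21,0.6,-8.9],[60,6.01,-4.21,1.6,-9.43]]}}

```text
t: 21.28
ee_pos: [0.4418, 0.2588, 0.1617]
tcp_rot: [0.02, 1.0, 0.002, 0.004]
wrist_force: [1.7, -1.3, -0.5]
width: 0.0599
gripper_force: 0.0
```

```bash
python3 - <<'E'
from h import *
rows((.4399,.2536,.1,177.3))
E
```

```text
t 21.27 pos [0.4418 0.2588 0.1617] th 177.7 w 0.0599 gf 0.0 F [ 1.7 -1.3 -0.5] j [ 0.35  0.62 -1.22  1.95  0.67  1.06  0.36]
   [ 0.04 -0.11  1.23] 0.04 rows>= 1
```

Request:
{"op": "servo_tool", "data": {"increments": [[60,0,-0.02,0.6,0],[60,0,-0.02,1.2,0],[60,0,-0.02,1.2,0]]}}

```text
t: 21.65
ee_pos: [0.4398, 0.2522, 0.0978]
tcp_rot: [0.024, 1.0, -0.001, -0.001]
wrist_force: [-0.3, 1.0, 0.6]
width: 0.0602
gripper_force: 0.0
```

```bash
python3 - <<'E'
from h import *
bush((.4399,.2536),177.3)
rows((.4399,.2536,.006,177.3))
E
```

```text
pred [array([256.6, 167.7]), array([256.6, 231.7])]
brass [131.5 147.4] 65 [0.3906 0.155 ]
brass [ 58.1 148.9] 103 [0.3889 0.0956]
brass [254. 165.] 135 [0.4096 0.2529]
brass [ 59.8 182.1] 606 [0.4161 0.091 ]
brass [ 81.6 173.5] 113 [0.4098 0.1106]
brass [103.8 191.8] 86 [0.4262 0.1262]
brass [120.3 190.3] 78 [0.4255 0.1401]
brass [137.1 190.1] 65 [0.426  0.1542]
brass [253.2 229.7] 95 [0.4659 0.2494]
brass [372.3 253.5] 33 [0.4933 0.3536]
brass [136.4 265. ] 61 [0.4946 0.1434]
brass [372.5 272.7] 33 [0.5122 0.3548]
t 21.7 pos [0.4406 0.2531 0.0991] th 177.3 w 0.0599 gf 0.0 F [-0.   0.8  0.4] j [ 0.29  0.69 -1.12  1.99  0.77  0.97  0.29]
   [0.01 0.01 1.86] -0.0 rows>= 2
```

Request:
{"op": "servo_tool", "data": {"increments": [[60,0.02,-0.02,0.9,0],[60,0.02,-0.02,1.65,0],[60,0.02,-0.02,1.85,0],[60,0.02,-0.02,1.85,0],[25,0.02,-0.02,1.85,0],[25,0.02,-0.02,1.85,0],[25,0.02,-0.02,1.85,0],[25,0.02,-0.02,1.0,0],[25,0.02,-0.02,0,0],[25,0.02,-0.02,-1.0,0]]}}

```text
t: 22.95
ee_pos: [0.4392, 0.2518, 0.1501]
tcp_rot: [0.024, 1.0, -0.0, -0.0]
wrist_force: [1.2, -0.0, -0.3]
width: 0.0376
gripper_force: 30.0
```

```bash
python3 - <<'E'
from h import *
rows((*stn(-0.022,0),.24,83),(*stn(-0.022,0),.185,83))
E
```

```text
t 22.95 pos [0.4392 0.2518 0.1501] th 177.3 w 0.0376 gf 30.0 F [ 1.2 -0.  -0.3] j [ 0.35  0.62 -1.2   1.96  0.68  1.04  0.36]
   [-2.9  -6.25 -1.8 ] 9.43 rows>= 9
   [-2.9  -6.25 -0.7 ] 9.43 rows>= 9
```

Request:
{"op": "servo_tool", "data": {"increments": [[25,-0.3,-0.6,-1.0,0.9],[25,-0.6,-1.3,-1.8,1.9],[25,-0.9,-2.0,-1.8,2.9],[25,-1.2,-2.7,-1.8,3.9],[25,-1.5,-3.4,-1.8,4.9],[25,-1.8,-4.1,-1.8,5.9],[25,-2.1,-4.8,-1.8,6.9],[25,-2.5,-5.5,-1.8,7.9],[25,-2.9,-6.25,-1.8,8.9],[25,-2.9,-6.25,-1.8,9.43]]}}

```text
t: 24.2
ee_pos: [0.5701, -0.0718, 0.2382]
tcp_rot: [0.753, 0.658, -0.001, 0.0]
wrist_force: [-0.3, -0.0, -1.2]
width: 0.0377
gripper_force: 30.0
```

```bash
python3 - <<'E'
from h import *
rows((*stn(-0.022,0),.24,83),(*stn(-0.022,0),.18,83))
E
```

```text
t 24.2 pos [ 0.5701 -0.0718  0.2382] th 82.4 w 0.0377 gf 30.0 F [-0.3 -0.  -1.2] j [ 0.75  0.45 -0.87  1.72  0.38  1.14 -0.37]
   [ 0.09 -0.03 -0.04] -0.06 rows>= 1
   [ 0.09 -0.03  1.16] -0.06 rows>= 1
```

Request:
{"op": "servo_tool", "data": {"increments": [[25,0.04,-0.03,0,-0.06],[25,0.04,-0.03,0.8,-0.06],[25,0.04,-0.03,1.2,-0.06],[25,0.04,-0.03,1.2,-0.06],[46,0.04,-0.03,1.2,-0.06],[46,0.04,-0.03,1.2,-0.06],[46,0.04,-0.03,0.6,-0.06],[46,0.04,-0.03,0,-0.06]]}}

```text
t: 25.2
ee_pos: [0.5685, -0.0648, 0.2403]
tcp_rot: [0.746, 0.666, 0.0, 0.0]
wrist_force: [0.5, -0.0, -1.2]
width: 0.046
gripper_force: 0.0
```

```bash
python3 - <<'E'
from h import *
rows((.3552,.2627,.22,25.3),(.3552,.2627,.1,25.3))
d=grab('wrist','w4.png')
E
```

```text
t 25.2 pos [ 0.5685 -0.0648  0.2403] th 83.6 w 0.046 gf 0.0 F [ 0.5 -0.  -1.2] j [ 0.75  0.45 -0.89  1.73  0.38  1.15 -0.36]
   [ 6.03 -4.97  0.4 ] 5.83 rows>= 7
   [ 6.03 -4.97  2.8 ] 5.83 rows>= 7
```

View pics/w4.png

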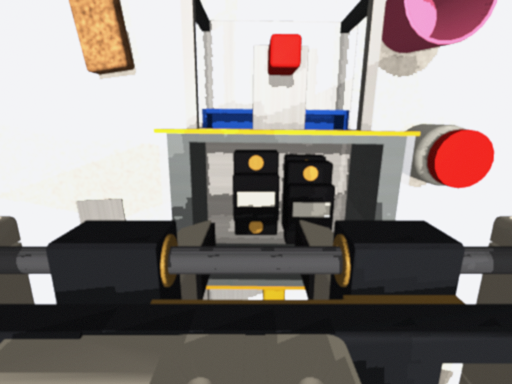

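Two neat stacks of two: (256,192) and (310,200). Now the last fitting.

Request:
{"op": "servo_tool", "data": {"increments": [[60,0.8,-0.6,0,0.7],[60,1.6,-1.3,0,1.5],[60,2.4,-2.0,0.1,2.3],[60,3.2,-2.7,0.2,3.1],[60,4.0,-3.4,0.3,3.9],[60,4.8,-4.0,0.3,4.7],[60,5.6,-4.6,0.4,5.5],[60,6.03,-4.97,1.2,5.83],[60,6.03,-4.97,2.2,5.83],[60,6.03,-4.97,2.7,5.83]]}}

```text
t: 26.5
ee_pos: [0.3542, 0.2628, 0.1024]
tcp_rot: [0.976, 0.22, -0.0, 0.0]
wrist_force: [0.6, -0.6, 0.7]
width: 0.06
gripper_force: 0.0
```

```bash
python3 - <<'E'
from h import *
bush((.3552,.2627),25.3)
rows((.3552,.2627,.006,25.3))
E
```

```text
pred [array([255.7, 165.2]), array([255.6, 228.3])]
brass [255.9 172. ] 44 [0.3754 0.272 ]
brass [392.2 197.5] 46 [0.4055 0.157 ]
brass [402.5 206.5] 116 [0.4024 0.1446]
brass [389.  212.3] 51 [0.3929 0.1524]
brass [255. 233.] 128 [0.3257 0.2493]
brass [372.2 254.1] 93 [0.3525 0.145 ]
t 26.55 pos [0.3532 0.2617 0.1005] th 25.3 w 0.0597 gf 0.0 F [-1.2  0.1 -2.7] j [ 0.01  0.41 -0.82  2.15  0.43  0.76 -2.23]
   [ 0.05 -0.    1.89] 0.0 rows>= 2
```

Request:
{"op": "servo_tool", "data": {"increments": [[60,0.0,0,0.9,0],[60,0.0,0,1.65,0],[60,0.0,0,1.88,0],[60,0.0,0,1.88,0],[25,0.0,0,1.88,0],[25,0.0,0,1.88,0],[25,0.0,0,1.88,0],[25,0.0,0,1.0,0],[25,0.0,0,0,0],[25,0.0,0,-1.0,0]]}}

```text
t: 27.8
ee_pos: [0.3546, 0.2623, 0.1551]
tcp_rot: [0.976, 0.219, -0.0, 0.0]
wrist_force: [2.3, -0.5, -1.5]
width: 0.0378
gripper_force: 30.0
```

```bash
python3 - <<'E'
from h import *
rows((*stn(0,0),.25,83),(*stn(0,0),.185,83))
E
```

```text
t 27.8 pos [0.3546 0.2623 0.1551] th 25.3 w 0.0378 gf 30.0 F [ 2.3 -0.5 -1.5] j [ 0.1   0.31 -0.91  2.11  0.33  0.86 -2.13]
   [ 1.44  8.03 -1.9 ] -5.77 rows>= 7
   [ 1.44  8.03 -0.6 ] -5.77 rows>= 7
```

Request:
{"op": "servo_tool", "data": {"increments": [[25,0.1,0.7,-1.0,-0.7],[25,0.3,1.7,-1.9,-1.5],[25,0.5,2.8,-1.9,-2.3],[25,0.7,3.9,-1.9,-3.1],[25,0.9,5.0,-1.9,-3.9],[25,1.1,6.1,-1.9,-4.7],[25,1.3,7.2,-1.9,-5.5],[25,1.44,8.03,-1.9,-5.77],[25,1.44,8.03,-1.9,-5.77],[25,1.44,8.03,-1.9,-5.77]]}}

```text
t: 29.05
ee_pos: [0.5909, -0.069, 0.2485]
tcp_rot: [0.749, 0.662, -0.0, -0.001]
wrist_force: [0.5, 0.5, -1.3]
width: 0.038
gripper_force: 30.0
```

```bash
python3 - <<'E'
from h import *
rows((*stn(0,0),.25,83),(*stn(0,0),.182,83))
E
```

```text
t 29.05 pos [ 0.5909 -0.069   0.2485] th 83.0 w 0.038 gf 30.0 F [ 0.5  0.5 -1.3] j [ 0.76  0.51 -0.94  1.66  0.44  1.2  -0.41]
   [-0.02  0.01 -0.03] -0.0 rows>= 1
   [-0.02  0.01  1.33] -0.0 rows>= 2
```

Request:
{"op": "servo_tool", "data": {"increments": [[25,-0.02,0.01,0.6,0],[25,-0.02,0.01,1.1,0],[25,-0.02,0.01,1.25,0],[25,-0.02,0.01,1.25,0],[50,-0.02,0.01,1.25,0],[50,-0.02,0.01,1.25,0],[50,-0.02,0.01,1.25,0],[60,-0.02,0.01,0.4,0],[60,-0.02,0.01,-0.4,0],[60,-0.02,0.01,-0.6,0]]}}

```text
t: 30.3
ee_pos: [0.5936, -0.0705, 0.2819]
tcp_rot: [0.749, 0.662, 0.002, 0.002]
wrist_force: [1.1, -0.2, 0.0]
width: 0.0599
gripper_force: 0.0
```

```bash
python3 - <<'E'
from h import *
p=stn(0,.122);print(p)
rows((*p,.25,83),(*p,.118,83),(*stn(0,-.05),.27,83))
E
```

```text
[0.60586806 0.05109063]
t 30.3 pos [ 0.5936 -0.0705  0.2819] th 83.0 w 0.0599 gf 0.0 F [ 1.1 -0.2  0. ] j [ 0.77  0.48 -0.96  1.62  0.41  1.25 -0.38]
   [ 2.44 -0.06  0.64] -0.0 rows>= 3
   [ 2.44 -0.07  3.28] -0.0 rows>= 4
   [-1.   -0.05  0.24] -0.0 rows>= 1
```

Request:
{"op": "servo_tool", "data": {"increments": [[60,0.9,0,0.2,0],[60,1.8,0,0.5,0],[60,2.44,-0.06,0.7,0],[60,2.44,-0.06,0.7,0],[60,2.44,-0.06,0.7,0]]}}

```text
t: 30.92
ee_pos: [0.6038, 0.0497, 0.2432]
tcp_rot: [0.749, 0.662, -0.001, 0.0]
wrist_force: [0.2, -0.6, 0.1]
width: 0.0601
gripper_force: 0.0
```

```bash
python3 - <<'E'
from h import *
p=stn(0,.122)
rows((*p,.118,83))
d=grab('scene');e=grab('top')
a=cv2.resize(d['frame'][130:270,130:310],(514,400)); b=cv2.resize(e['frame'][130:230,220:290],(280,400))
cv2.imwrite('pics/chk5.png',cv2.convertScaleAbs(np.hstack([a,b])[:,:,::-1],alpha=1.4))
E
```

```text
t 30.93 pos [0.6038 0.0497 0.2432] th 82.9 w 0.0601 gf 0.0 F [ 0.2 -0.6  0.1] j [ 0.55  0.54 -0.94  1.64  0.46  1.21 -0.62]
   [0.04 0.04 2.5 ] -0.01 rows>= 3
```

View pics/chk5.png

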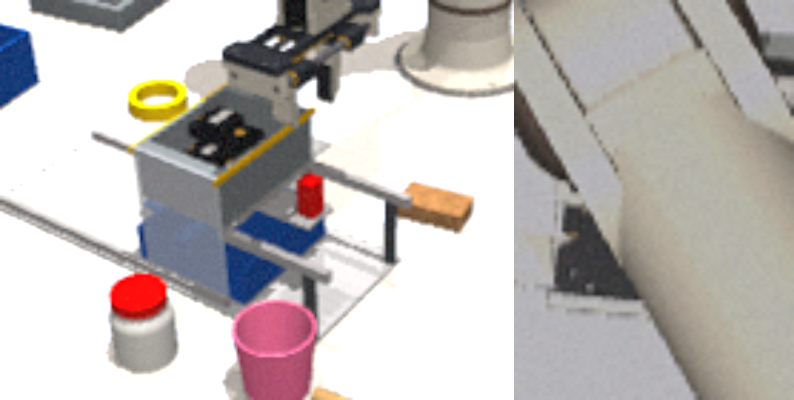

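All five are in the hopper, with the gate shut and the tray home. Now the gate grip.

Request:
{"op": "servo_tool", "data": {"increments": [[60,0.04,0.0,0.7,0],[60,0.04,0.0,1.5,0],[60,0.04,0.0,2.2,0],[60,0.04,0.0,2.45,0],[60,0.04,0.0,2.45,0],[12,0.04,0.0,2.45,0],[12,0.04,0.0,2.45,0],[12,0.04,0.0,2.45,0],[12,0.04,0.0,2.45,0]]}}

```text
t: 32.15
ee_pos: [0.6048, 0.0525, 0.1217]
tcp_rot: [0.749, 0.662, 0.001, 0.001]
wrist_force: [13.1, -3.0, -5.7]
width: 0.0247
gripper_force: 7.3
```

Request:
{"op": "servo_tool", "data": {"increments": [[12,0,0.03,0,0],[12,0,0.03,0,0],[12,0,0.03,0,0]]}}

```text
t: 32.52
ee_pos: [0.6053, 0.0525, 0.1217]
tcp_rot: [0.749, 0.662, -0.0, -0.0]
wrist_force: [-3.0, -1.0, 5.2]
width: 0.0238
gripper_force: 30.0
```

Request:
{"op": "servo_tool", "data": {"increments": [[12,0.2,0.03,0,0],[12,0.5,0.03,0,0],[12,0.8,0.03,0,0],[12,1.1,0.03,0,0],[12,1.4,0.03,0,0],[12,1.7,0.03,0,0],[12,2.0,0.03,0,0],[12,2.25,0.03,0,0],[12,2.4,0.03,0,0],[12,2.4,0.03,0,0]]}}

```text
t: 33.78
ee_pos: [0.6194, 0.1668, 0.1215]
tcp_rot: [0.75, 0.662, -0.005, 0.002]
wrist_force: [-12.1, -10.6, 15.6]
width: 0.0238
gripper_force: 30.0
```

```bash
python3 - <<'E'
from h import *
p=stn(0,.237)
rows((*p,.122,83))
E
```

```text
t 33.77 pos [0.6194 0.1668 0.1215] th 82.9 w 0.0238 gf 30.0 F [-12.1 -10.6  15.6] j [ 0.26  0.72 -0.83  1.64  0.6   1.06 -0.88]
   [-0.03  0.01 -0.01] -0.01 rows>= 1
```

Request:
{"op": "servo_tool", "data": {"increments": [[12,0.05,-0.03,0,0],[12,0.05,-0.03,0,0],[12,0.05,-0.03,0,0],[12,0.05,-0.03,0,0]]}}

```text
t: 34.28
ee_pos: [0.6194, 0.1668, 0.1214]
tcp_rot: [0.75, 0.661, -0.005, 0.003]
wrist_force: [-9.1, -15.4, 14.9]
width: 0.0244
gripper_force: 30.0
```

```bash
python3 - <<'E'
from h import *
rows((*stn(0,.237),.122,83))
d=grab('scene');e=grab('top')
a=cv2.resize(d['frame'][130:270,130:310],(514,400)); b=cv2.resize(e['frame'][130:230,220:370],(600,400))[:,120:]
b=cv2.resize(e['frame'][130:230,250:350],(286,286));b=np.vstack([b,np.zeros((114,286,3),np.uint8)])
cv2.imwrite('pics/chk6.png',cv2.convertScaleAbs(np.hstack([a,b])[:,:,::-1],alpha=1.4))
E
```

```text
t 34.27 pos [0.6194 0.1668 0.1214] th 82.8 w 0.0244 gf 30.0 F [ -9.1 -15.4  14.9] j [ 0.26  0.72 -0.83  1.64  0.6   1.06 -0.89]
   [-0.03  0.01 -0.01] -0.02 rows>= 1
```

View pics/chk6.png

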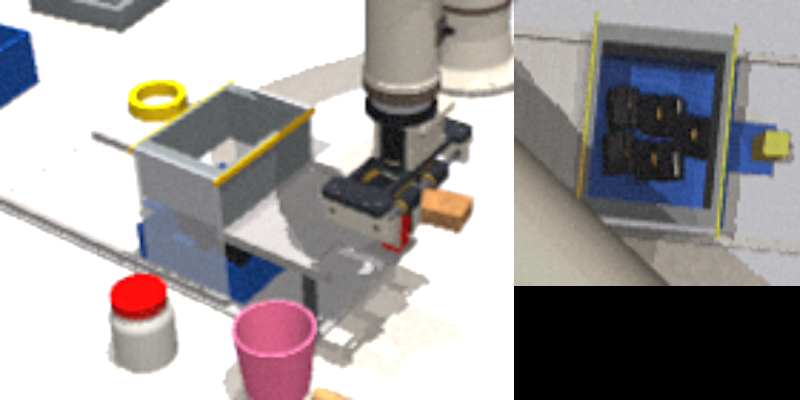

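All five are in the tray and the hopper is empty. I guide the gate shut and release it.

Request:
{"op": "servo_tool", "data": {"increments": [[12,-0.3,0,0,0],[12,-0.7,0,0,0],[12,-1.1,0,0,0],[12,-1.5,0,0,0],[12,-1.9,0,0,0],[12,-2.3,0,0,0],[12,-2.4,0,0,0],[12,-2.43,0,0,0],[50,-2.43,0,0,0],[50,-2.43,0,0,0]]}}

```text
t: 35.62
ee_pos: [0.6059, 0.0533, 0.121]
tcp_rot: [0.749, 0.662, 0.0, -0.0]
wrist_force: [0.4, 1.0, -0.3]
width: 0.0393
gripper_force: 0.0
```

Request:
{"op": "servo_tool", "data": {"increments": [[50,0,0,0,0],[50,0,0,-0.8,0],[50,0,0,-1.8,0],[50,0,0,-2.4,0],[50,0,0,-2.4,0]]}}

```text
t: 36.25
ee_pos: [0.6075, 0.0541, 0.244]
tcp_rot: [0.749, 0.662, 0.002, 0.002]
wrist_force: [0.5, -0.9, -0.3]
width: 0.0502
gripper_force: 0.0
```

```bash
python3 - <<'E'
from h import *
d=grab('scene');e=grab('top')
rows((.576,-.1837,.26,83),(.576,-.1837,.087,83))
f=e['frame'].astype(int); 
for nm,m,z in(('red',(f[:,:,0]>2*f[:,:,1])&(f[:,:,0]>2*f[:,:,2])&(f[:,:,0]>70),.157),('yel',(f[:,:,0]>2*f[:,:,2])&(f[:,:,1]>2*f[:,:,2])&(f[:,:,0]>100),.119)):
    n,l,st,ce=cv2.connectedComponentsWithStats(m.astype(np.uint8))
    print(nm,[(ce[i].round(1),st[i,4],ray(e,ce[i],z)[:2].round(4)) for i in range(1,n) if st[i,4]>25])
a=cv2.resize(d['frame'][130:270,130:310],(514,400))
cv2.imwrite('pics/chk7.png',cv2.convertScaleAbs(a[:,:,::-1],alpha=1.4))
E
```

```text
t 36.35 pos [0.6056 0.0532 0.2408] th 83.0 w 0.0504 gf 0.0 F [-0.6 -0.1  0.3] j [ 0.54  0.54 -0.94  1.64  0.47  1.2  -0.62]
   [-4.77 -0.01 -0.38] -0.0 rows>= 4
   [-4.77 -0.01  3.08] -0.0 rows>= 5
red [(array([291.9, 103.7]), np.int32(397), array([ 0.777 , -0.0581]))]
yel [(array([324.1, 174.4]), np.int32(31), array([ 0.5932, -0.1416])), (array([341.1, 179.9]), np.int32(65), array([ 0.5772, -0.1867])), (array([400.1, 265.3]), np.int32(332), array([ 0.3468, -0.3358]))]
```

View pics/chk7.png

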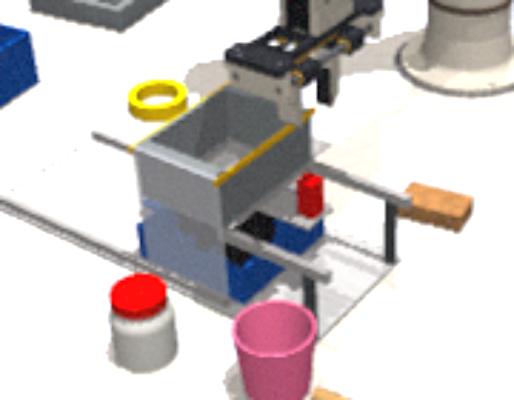

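The gate is shut, with the red grip back at (310,197) and the floor visible. Next, the shuttle grip.

Request:
{"op": "servo_tool", "data": {"increments": [[60,-1.0,0,-0.4,0],[60,-2.0,0,-0.4,0],[60,-3.1,0,-0.4,0],[60,-4.2,0,-0.4,0],[60,-4.85,-0.01,-0.4,0],[60,-4.85,-0.01,-0.4,0],[60,-4.85,-0.01,0.6,0],[60,-4.85,-0.01,1.5,0],[60,-4.85,-0.01,1.5,0]]}}

```text
t: 37.48
ee_pos: [0.5723, -0.185, 0.1621]
tcp_rot: [0.748, 0.663, -0.002, -0.004]
wrist_force: [-1.2, -0.3, 0.6]
width: 0.0599
gripper_force: 0.0
```

```bash
python3 - <<'E'
from h import *
rows((.576,-.186,.087,83))
E
```

```text
t 37.48 pos [ 0.5723 -0.185   0.1621] th 83.1 w 0.0599 gf 0.0 F [-1.2 -0.3  0.6] j [ 0.9   0.61 -0.87  1.72  0.52  1.07 -0.27]
   [-0.02  0.09  1.5 ] 0.01 rows>= 2
```

Request:
{"op": "servo_tool", "data": {"increments": [[60,-0.02,0.02,0.8,0],[60,-0.02,0.02,1.5,0],[60,-0.02,0.02,1.5,0],[12,-0.02,0.02,1.5,0],[12,-0.02,0.02,1.5,0],[12,-0.02,0.02,1.5,0],[12,-0.02,0.02,1.5,0],[12,-0.02,0.02,1.5,0],[12,-0.02,0.02,1.5,0]]}}

```text
t: 38.6
ee_pos: [0.5754, -0.1885, 0.0917]
tcp_rot: [0.749, 0.662, -0.001, -0.0]
wrist_force: [-4.6, 0.7, 6.0]
width: 0.0241
gripper_force: 30.0
```

Request:
{"op": "servo_tool", "data": {"increments": [[12,-0.15,0,0,0],[12,-0.4,0,0,0],[12,-0.7,0,0,0],[12,-1.0,0,0,0],[12,-1.3,0,0,0],[12,-1.6,0,0,0],[12,-1.9,0,0,0],[12,-2.2,0,0,0],[12,-2.5,0,0,0],[12,-2.7,0,0,0]]}}

```text
t: 39.85
ee_pos: [0.5589, -0.322, 0.0917]
tcp_rot: [0.749, 0.662, -0.0, -0.001]
wrist_force: [-5.0, 4.1, 6.6]
width: 0.024
gripper_force: 30.0
```

Request:
{"op": "servo_tool", "data": {"increments": [[12,-0.15,0,0,0],[12,-0.27,0,0,0],[12,-0.36,0,0,0],[12,-0.42,0,0,0],[12,-0.42,0,0,0],[12,-0.42,0,0,0]]}}

```text
t: 40.6
ee_pos: [0.5572, -0.3364, 0.0917]
tcp_rot: [0.748, 0.664, 0.002, -0.004]
wrist_force: [-6.0, 12.9, 9.2]
width: 0.0242
gripper_force: 30.0
```

Request:
{"op": "servo_tool", "data": {"increments": [[12,-0.12,0,0,0],[12,-0.12,0,0,0],[12,-0.12,0,0,0]]}}

```text
t: 40.98
ee_pos: [0.5571, -0.3368, 0.0915]
tcp_rot: [0.747, 0.665, 0.004, -0.006]
wrist_force: [-7.5, 22.0, 11.5]
width: 0.0236
gripper_force: 30.1
```

Request:
{"op": "servo_tool", "data": {"increments": [[12,0.15,0,0,0],[55,0.15,0,0,0],[55,0.15,0,0,0],[55,0.15,0,0,0],[55,0.15,0,-1.0,0],[55,0.15,0,-2.0,0],[55,-1.0,0,-3.0,0],[55,-2.0,0,-3.2,0],[55,-3.0,0,-3.2,0],[55,-3.0,0,-3.2,0]]}}

```text
t: 42.22
ee_pos: [0.5345, -0.5052, 0.2502]
tcp_rot: [0.753, 0.659, -0.001, 0.0]
wrist_force: [0.2, 0.8, 0.3]
width: 0.0549
gripper_force: 0.0
```

```bash
python3 - <<'E'
from h import *
rows()
e=grab('top')
cv2.imwrite('pics/fin.png',cv2.convertScaleAbs(cv2.resize(e['frame'][120:260,210:430],(660,420))[:,:,::-1],alpha=1.4))
f=e['frame'].astype(int);m=(f[:,:,0]>2*f[:,:,2])&(f[:,:,1]>2*f[:,:,2])&(f[:,:,0]>100)
n,l,st,ce=cv2.connectedComponentsWithStats(m.astype(np.uint8))
print([(ce[i].round(1),st[i,4],(YA@(ray(e,ce[i],.119)[:2]-C)).round(4)) for i in range(1,n) if st[i,4]>25])
E
```

```text
t 42.23 pos [ 0.5345 -0.5052  0.2502] th 82.4 w 0.0549 gf 0.0 F [0.2 0.8 0.3] j [ 1.19  0.74 -0.83  1.26  0.53  1.36  0.25]
[(array([275. , 169.5]), np.int32(70), np.float64(0.0609)), (array([322.9, 186.7]), np.int32(55), np.float64(-0.0708)), (array([396.8, 185.3]), np.int32(67), np.float64(-0.2663)), (array([400.3, 265.1]), np.int32(336), np.float64(-0.2939))]
```

View pics/fin.png

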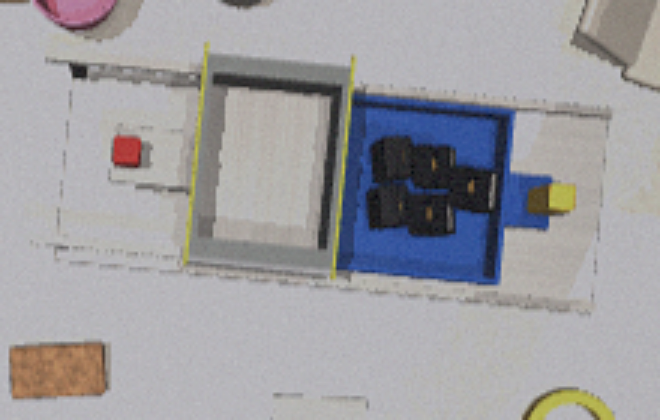

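The tray is at the pick-up stop with all five fittings in it (380–495, 135–235). The gate is shut, and the shuttle grip is at y = -0.266 m in the station frame, against -0.267 m expected. I hand in.

```bash
python3 -c "
from h import *
print(workorder.job_done())"
```

```text
the job is handed in; nothing more can be done
None
```

The job is handed in with all five black fittings in the tray at its pick-up end stop and the gate shut, though the hand-in call returned no verdict.

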